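# Set the spice shelf things on their own mats

## Robot

A 7-joint arm with a two-finger parallel gripper is mounted at the origin on the work surface. World frame = base frame: x ahead of the robot, y to its left, z up, the work surface at z = 0. Lengths are in m, angles in rad, forces in N, time in s.
With the tool pointing down it reaches from about 0.4 to 0.85 m from the base axis. Payload 10.4 kg.
Tool frame: the origin (TCP) lies on the mounting face of the last link; the fingertips stand r.tips_ahead ahead of it and the grasp point (between the pads) lies 164 mm ahead of it (r.tips_ahead is the distance from the TCP to the fingertips, in m); z points along the fingers, y is the line along which they close (so a half turn about z gives the same grasp; the last joint's range is limited). The gripper opens to 87 mm and grips with 3 to 60 N. Pads are 19 mm wide; open, the fingers measure 117 mm over their backs; the gripper's body (75 mm by 190 mm) begins 51 mm behind the grasp point.
Start: joints at [-1.253, 0.332, -0.065, 1.46, 0.022, 1.35, -0.088], TCP at [0.209, 0.589, 0.405] pointing down, gripper open.
Joint ranges: [-2.6, 2.6], [-0.5, 2.12], [-1.47, 1.34], [0.16, 2.42], [-1.27, 4.41], [0.06, 2.06], [-2.6, 2.6]. Speed limits (rad/s): [2.22, 2.22, 2.79, 2.79, 3.14, 3.14, 3.14].

## Interface

Orientations are given as a unit quaternion [x, y, z, w].
In Python, from bench import telemetry, imaging, job, r gives the robot as it stands.
- The arm moves only by the tool move_arm, never from a script. Its argument "steps" is a list of rows, each an object of numbers: "dx", "dy", "dz": the shift along the tool's x, y, z in cm; "spin": the turn about the tool's z in rad. In form: [{"dx": .., "dy": .., "dz": .., "spin": ..}, ...]. A call has 1 to 12 rows; each row shifts and turns the commanded pose from where the row before left it, along the tool's axes as they then stand; what a row does not reach is not made up. A row lasts 1/10 s, in which the tool goes at most 50 mm and 8.59 degrees, less where a joint would pass 70% of its speed; a pose out of reach is approached as far as the arm can. A call with a gripper value outside its range is refused whole. "claw" is the finger opening in cm, from 0 to 8.7, set as the call begins (left out, the last holds). The fingers move at their own pace and stop on an object; "squeeze" is the grip in N (left out, the last holds). Time passes only in rows, so rows that do not move let the fingers close. It gives the time, the measured TCP pose, the force, the opening and the grip force at its end, in the units of the state.
- telemetry.read_state(): the state, without advancing time (a new reading comes with each control period).
- imaging.camera(name): name is "scene" or "side" or "wrist"; returns a dict with "img" (400x640x3 uint8, red, green, blue), "camera_matrix" (3x3 intrinsics, pixels), "D" ([k1, k2, p1, p2, k3] as OpenCV has them; the pictures are not rectified), "R" (3x3) and "t" (3): a world point X has camera coordinates R X + t. Camera axes: x right, y down, z forward; pixel columns grow to the right and rows downward; lengths in m; the calibration is good to about 2 mm. A picture is of the moment at which its call begins. There is no depth.
- job.close_job(): hands the job in; it is judged then, once.
The state is a dict: "time": time; "joint_positions": joint angles; "joint_vel": joint speeds; "joint_torque": joint torques, N m; "ee_pos": TCP position; "eef_rot": TCP orientation; "ft_force": force on the tool from outside, world axes, zero at the start; "torque": the same for the moment, N m; "width": finger opening in m; "grip_force": force on a finger pad.
Only numpy, scipy, OpenCV 4.12 (cv2) and the standard library are available. Lean on these libraries where they do the work, as an engineer would, in place of code of your own. Each camera call takes 0.05 s, during which the arm holds its last target. There are 200 camera calls.

## Task

Stand each of the four things on the middle of the cork mat made for it: the large square jar on the large square mat, the small square jar on the small square mat, the mortar on the large round mat and the pestle, upright on its thick end, on the small round mat. Line the jars up with the sides of their mats, set everything down gently and let go, and knock nothing over. Leave the other things on the counter where they are, including the two jars on the clear riser.

Things in the scene. Friction and masses are not known exactly. Their poses are not given: they have to be found in the camera images.
- jar_large: Large square glass jar with a flat square bamboo lid that stays on: 60 x 60 mm, 110 mm tall (the lid is the top 16 mm, flush with the glass), about 0.35 kg, standing upright on the counter. Origin at the centre of its underside, z up. x and y are square to its sides.
- jar_small: Small square glass jar with a flat square bamboo lid that stays on: 42 x 42 mm, 80 mm tall (the lid is the top 16 mm, flush with the glass), about 0.16 kg, standing upright on the counter. Origin at the centre of its underside, z up. x and y are square to its sides.
- mortar: Small round red ceramic mortar, an open cup: 64 mm outside diameter from 18 mm height up to its rim at 62 mm, foot 50 mm across, wall 8 mm thick, about 0.32 kg, standing upright on the counter. Origin at the centre of its underside, z up. 
- pestle: Steel pestle standing upright on its thick flat end: that head is 36 mm across and 22 mm tall, narrowing until 36 mm height to a straight round handle 18 mm in diameter, 110 mm tall in all, about 0.22 kg. Origin at the centre of its underside, z up. 
- mat_square_large: Large square cork mat with a thin wooden border, 84 x 84 mm, 4 mm thick, the place of the large jar. It stays where it is, fixed. Origin at the centre of its underside; its top is 4 mm above that. x and y are square to its sides.
- mat_square_small: Small square cork mat with a thin wooden border, 56 x 56 mm, 4 mm thick, the place of the small jar. It stays where it is, fixed. Origin at the centre of its underside; its top is 4 mm above that. x and y are square to its sides.
- mat_round_large: Large round cork mat with a thin wooden border, 88 mm in diameter, 4 mm thick, the place of the mortar. It stays where it is, fixed. Origin at the centre of its underside; its top is 4 mm above that. 
- mat_round_small: Small round cork mat with a thin wooden border, 50 mm in diameter, 4 mm thick, the place of the pestle. It stays where it is, fixed. Origin at the centre of its underside; its top is 4 mm above that. 
- salsa_bowl: Bystander: white ceramic bowl 68 mm across, 36 mm tall, loose, not to be moved. Origin at the centre of its underside, z up. 
- vanilla_bottle: Bystander: amber glass bottle 36 mm in diameter, 85 mm tall, loose, not to be moved. Origin at the centre of its underside, z up. 
- salt_shaker: Bystander: aluminium salt shaker 38 mm in diameter, 60 mm tall, loose, not to be moved. Origin at the centre of its underside, z up. 
- spice_tin: Bystander: closed steel tin 60 mm in diameter, 60 mm tall, loose, not to be moved. Origin at the centre of its underside, z up. 
- coffee_mug: Bystander: blue mug 76 mm across without its handle, 85 mm tall, loose, not to be moved. Origin at the centre of its underside, z up. 
There are look-alikes about, which are no part of the job. What is shaped like the jar_small but green or purple is not meant.

How it is judged:
By the outcome, as a careful person would: the job done as asked, in the order asked, and still so for the second after the job is handed in, with the robot touching nothing.
It also fails if it takes over 112 s, if anything falls off the work surface, if the arm or the gripper's body presses on something with over 40 N, if the wrist force passes 120 N, or if a joint passes its speed limit or range.

## Working session

There is one attempt and no reset: what is moved stays moved. The work goes in short steps, Python scripts to look and compute and a tool call to move; the robot and the scene stay as the last step left them, time stands still between calls to the robot, and variables do not carry over. Pictures are saved under pics/ and viewed, at most 14 in all, crops included, and the job is handed in when it is done.

Besides the shell and the picture viewer there is one more tool, called after "Call:" as a command line: name --argument value ..., lists and objects as JSON in quotes. move_arm: Moves the arm, as the interface text tells. Its arguments: {"type":"object","properties":{"steps":{"type":"array","items":{"type":"object","properties":{"dx":{"type":"number"},"dy":{"type":"number"},"dz":{"type":"number"},"spin":{"type":"number"}}}},"claw":{"type":"number"},"squeeze":{"type":"number"}},"required":["steps"]}

```bash
mkdir -p pics; ls
python3 - <<'E'
from bench import telemetry, imaging, job, r
import cv2
s=telemetry.read_state();print({k:(v if not hasattr(v,'round') else v) for k,v in s.items()},r.tips_ahead)
for n in ("scene","side","wrist"):
    c=imaging.camera(n);cv2.imwrite(f"pics/{n}0.png",c["img"][:,:,::-1]);print(n,c["camera_matrix"],c["D"],c["R"],c["t"])
E
```

```text
pics
{'time': 0.0, 'joint_positions': array([-1.25263797,  0.33286707, -0.06469064,  1.46097001,  0.0215818 ,
        1.349894  , -0.08847908]), 'joint_vel': array([ 0.00014199, -0.00080355, -0.00047958, -0.00015547,  0.00082177,
        0.00168498,  0.00014662]), 'joint_torque': array([ 6.29226470e-04, -6.23257327e+01,  2.47612823e-02, -3.89895988e+01,
       -6.13977271e-02,  3.98123183e-02,  1.06429079e-04]), 'ee_pos': array([0.20882707, 0.58893568, 0.40394303]), 'eef_rot': array([ 1.69541391e-01,  9.85522803e-01, -7.15478865e-04, -9.60018241e-05]), 'ft_force': array([ 1.45661251,  0.13151235, -0.67537208]), 'torque': array([-0.00916454,  0.03500862, -0.03095261]), 'grip_force': 0.0, 'width': 0.08704812992966489} 0.1822
scene [[400.23580336   0.         315.31284577]
 [  0.         400.23580336 202.37733143]
 [  0.           0.           1.        ]] [0.01855833 0.         0.         0.         0.        ] [[-0.56625392  0.82419439  0.00775303]
 [ 0.46899381  0.32992383 -0.81926496]
 [-0.67779149 -0.46027587 -0.57336273]] [ 0.30560308 -0.20926768  1.48730844]
side [[453.01173268   0.         319.87825489]
 [  0.         453.01173268 203.17953615]
 [  0.           0.           1.        ]] [-0.01432808  0.          0.          0.          0.        ] [[ 0.79348492 -0.60855176  0.00681486]
 [-0.43328188 -0.57274483 -0.69586648]
 [ 0.42737395  0.54920681 -0.71813884]] [-0.42763674  0.26240171  0.95361098]
wrist [[297.95455502   0.         318.22427664]
 [  0.         297.95455502 200.35651814]
 [  0.           0.           1.        ]] [-0.01922879  0.          0.          0.          0.        ] [[ 3.33918613e-01  9.42601671e-01 -6.71191128e-04]
 [ 9.04731327e-01 -3.20302994e-01  2.80833080e-01]
 [ 2.64498746e-01 -9.43826403e-02 -9.59756391e-01]] [-0.62516885 -0.03410713  0.39024311]
```

View pics/scene0.png

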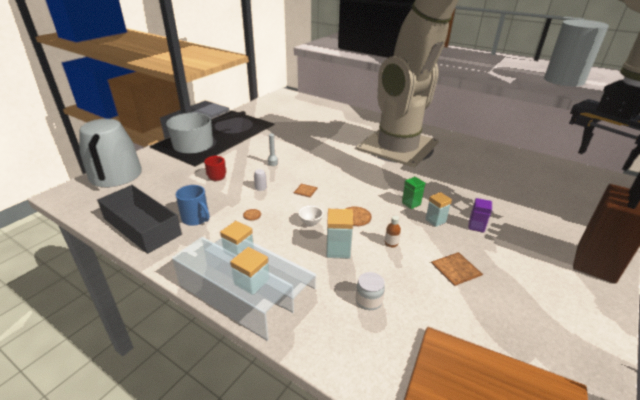

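View pics/side0.png

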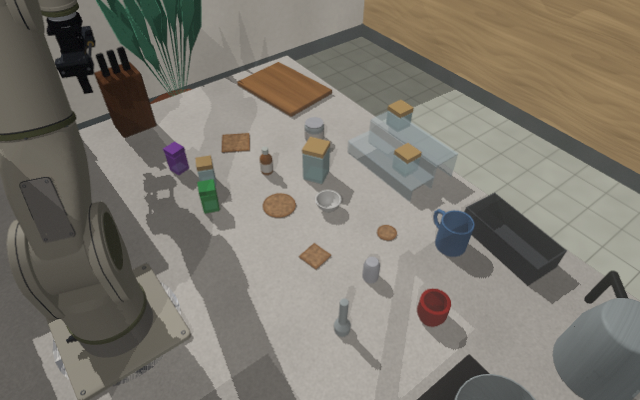

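View pics/wrist0.png

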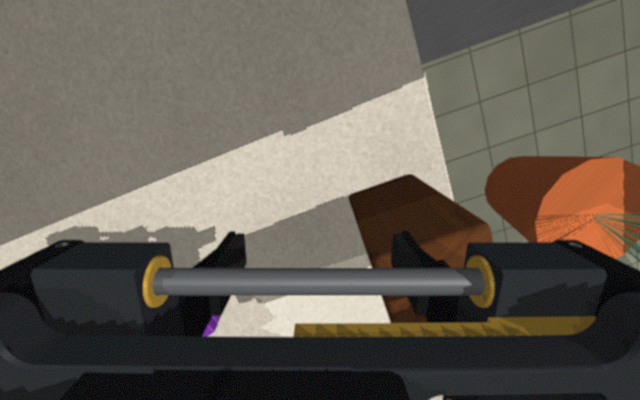

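The scene view shows the large jar at (340,235), the small jar at (438,208) between green (413,192) and purple (481,214), the riser jars at (237,240) and (250,268), the mortar at (215,168) and the pestle at (272,152). The mats are large square (457,268), small square (306,190), large round (357,216) and small round (252,214). The side view agrees: large jar (316,160), small jar (205,168), mortar (434,307), pestle (343,318). The wrist view shows only the knife block and a purple corner. The possible large-jar mix-ups are the two riser jars, which stand on the riser and are ruled out.

```bash
cat > h.py <<'E'
from bench import telemetry, imaging, job, r
import cv2, numpy as np
from scipy.spatial.transform import Rotation as Rot
def ray(c,p):
    u=cv2.undistortPoints(np.array(p,float).reshape(-1,1,2),c["camera_matrix"],np.array(c["D"])).reshape(-1,2)
    d=np.c_[u,np.ones(len(u))]@c["R"]; return -c["R"].T@c["t"],d/np.linalg.norm(d,axis=1)[:,None]
def plane(c,p,z):
    o,d=ray(c,p); return (o+d*((z-o[2])/d[:,2])[:,None])[:,:2]
def proj(c,X):
    return cv2.projectPoints(np.array(X,float).reshape(-1,3),cv2.Rodrigues(c["R"])[0],c["t"],c["camera_matrix"],np.array(c["D"]))[0].reshape(-1,2)
def tri(c1,p1,c2,p2):
    o1,a=ray(c1,p1);o2,b=ray(c2,p2);a=a[0];b=b[0]
    s=np.linalg.lstsq(np.c_[a,-b],o2-o1,rcond=None)[0]
    P,Q=o1+s[0]*a,o2+s[1]*b; return (P+Q)/2,np.linalg.norm(P-Q)
def blob(m,seed):
    n,l,st,ce=cv2.connectedComponentsWithStats(m.astype(np.uint8))
    ys,xs=np.nonzero(l); i=np.argmin((xs-seed[0])**2+(ys-seed[1])**2)
    return l==l[ys[i],xs[i]]
def cork(c):
    h=cv2.cvtColor(c["img"],cv2.COLOR_RGB2HSV).astype(int); return (h[...,0]<26)&(h[...,1]>85)&(h[...,2]>70)
def contour(b):
    return max(cv2.findContours(b.astype(np.uint8),cv2.RETR_EXTERNAL,cv2.CHAIN_APPROX_NONE)[0],key=len).reshape(-1,2)
def tool(dxy,dz=0):
    s=telemetry.read_state();R=Rot.from_quat(s["eef_rot"]).as_matrix()
    return R.T@np.r_[dxy,dz]*100
E
cat > m.py <<'E'
from h import *
S,D=imaging.camera("scene"),imaging.camera("side")
for n,a,b in (("sqL",(457,268),(236,142)),("sqS",(306,190),(315,256)),("rdL",(360,214),(280,205)),("rdS",(252,214),(387,232))):
    for c,p in((S,a),(D,b)):
        k=contour(blob(cork(c),p)); w=plane(c,k,.004).astype(np.float32)
        print(n,cv2.minAreaRect(w),cv2.minEnclosingCircle(w))
for n,a,b in (("jarL",(341,218),(317,148)),("jarS",(439,200),(205,162))):
    for c,p,z in((S,a,0),(D,b,0)):
        z=.11 if n=="jarL" else .08
        k=contour(blob(cork(c),p)); w=plane(c,k,z).astype(np.float32)
        print(n,len(k),cv2.minAreaRect(w))
print("pestle top",tri(S,(272,136),D,(344,300)),"base",tri(S,(272,162),D,(342,330)))
print("mortar rim",tri(S,(215,161),D,(434,298)))
for n,a,b in(("green",(413,180),(207,184)),("purple",(481,202),(176,148)),("van",(392,223),(266,153)),("tin",(371,280),(314,122)),("bowl",(311,212),(328,196)),("salt",(260,172),(372,259)),("mug",(192,190),(456,217)),("riser1",(237,230),(407,150)),("riser2",(250,258),(400,106)),("jarS",(439,198),(204,160)),("jarL",(341,214),(317,146))): print(n,tri(S,a,D,b))
c=imaging.camera("wrist");print("cam in tool cm",Rot.from_quat(telemetry.read_state()["eef_rot"]).as_matrix().T@(-c["R"].T@c["t"]-telemetry.read_state()["ee_pos"])*100)
o=cv2.resize(S["img"][150:300,280:520],None,fx=3.3,fy=3.3)[:,:,::-1];cv2.imwrite("pics/crop1.png",o)
E
python3 m.py
```

```text
sqL ((0.5121646523475647, 0.38948312401771545), (0.08586196601390839, 0.08505112677812576), 59.20667266845703) ((0.5109254717826843, 0.38966524600982666), 0.057593896985054016)
sqL ((0.5133970379829407, 0.3915475010871887), (0.08478924632072449, 0.0830395445227623), 59.27047348022461) ((0.5140680074691772, 0.39156094193458557), 0.05605756863951683)
sqS ((0.44358116388320923, -0.10344626009464264), (0.05700709670782089, 0.05662357807159424), 10.284759521484375) ((0.4435402750968933, -0.10317408293485641), 0.036752402782440186)
sqS ((0.4450818598270416, -0.10197535902261734), (0.05517680197954178, 0.05554558336734772), 11.29140853881836) ((0.4453994631767273, -0.10299565643072128), 0.03630008548498154)
rdL ((0.48433664441108704, 0.07569357007741928), (0.1036391481757164, 0.11976008117198944), 30.46753692626953) ((0.49228429794311523, 0.07777997106313705), 0.06948647648096085)
rdL ((0.4710333049297333, 0.08970987796783447), (0.08093738555908203, 0.08518685400485992), 52.903953552246094) ((0.47060638666152954, 0.0904274508357048), 0.04391302540898323)
rdS ((0.6314124464988708, -0.1548159
[... 1360 characters left out ...]
26]), np.float64(0.000363240413237694))
bowl (array([0.57062114, 0.00702672, 0.04260778]), np.float64(0.0003450317329201141))
salt (array([ 0.51375874, -0.22146345,  0.0611126 ]), np.float64(0.0015466997946555051))
mug (array([ 0.73055697, -0.2667358 ,  0.09549772]), np.float64(0.0021634256468021683))
riser1 (array([ 0.79899458, -0.03669983,  0.11152622]), np.float64(0.000996249604488775))
riser2 (array([0.88145377, 0.08116073, 0.15209655]), np.float64(0.0013259772469205778))
jarS (array([0.36624244, 0.28003443, 0.08226622]), np.float64(0.003762067246699074))
jarL (array([0.61747467, 0.12192061, 0.11238416]), np.float64(0.007313739703332214))
cam in tool cm [7.70646322 0.0531002  2.04470519]
```

View pics/crop1.png

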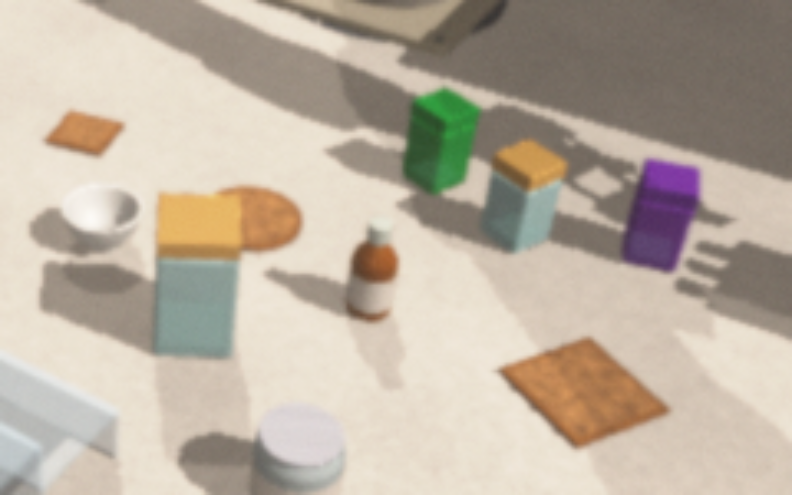

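```bash
cat >> h.py <<'E'
def plan(x,y,gz,yaw=None):
    s=telemetry.read_state();R=Rot.from_quat(s["eef_rot"]).as_matrix()
    d=R.T@(np.array([x,y,gz+.164])-s["ee_pos"])*100
    cur=np.degrees(np.arctan2(R[1,1],R[0,1]))
    sp=0 if yaw is None else -np.radians((yaw-cur+90)%180-90)
    tilt=np.degrees(np.arccos(-R[2,2]))
    print("t %.1f pos %s yaw %.1f tilt %.1f | tool d cm %s (translate before spin) spin %.3f"%(s["time"],s["ee_pos"].round(4),cur,tilt,d.round(2),sp))
E
python3 -c "
from h import *
plan(.617,.122,.24,31)"
```

```text
t 0.3 pos [0.2089 0.589  0.4045] yaw 70.5 tilt 0.0 | tool d cm [-54.07 -30.38   0.06] (translate before spin) spin 0.689
```

Call:
move_arm --steps '[{"dx": -2,"dy": -1.1},{"dx": -4,"dy": -2.25},{"dx": -4,"dy": -2.25},{"dx": -4,"dy": -2.25},{"dx": -4,"dy": -2.25},{"dx": -4,"dy": -2.25},{"dx": -4,"dy": -2.25},{"dx": -4,"dy": -2.25},{"dx": -4,"dy": -2.25},{"dx": -4,"dy": -2.25},{"dx": -4,"dy": -2.25},{"dx": -4,"dy": -2.25}]' --claw 8.7

```text
$.steps[0]: bad value
```

Call:
move_arm --steps '[{"dx": -4,"dy": -2.25},{"dx": -4,"dy": -2.25},{"dx": -0.07,"dy": -0.03,"spin": 0.14},{"spin": 0.14},{"spin": 0.14},{"spin": 0.14},{"spin": 0.129},{},{}]'

```text
$.steps[0]: bad value
```

```bash
cat > look.py <<'E'
from h import *
import sys
c=imaging.camera("wrist");n=sys.argv[1];np.savez("last.npz",**c)
cv2.imwrite(f"pics/{n}.png",c["img"][:,:,::-1])
x,y,gz=map(float,sys.argv[2:5]);plan(x,y,gz,float(sys.argv[5]) if len(sys.argv)>5 else None)
if len(sys.argv)>6:
    z=float(sys.argv[6]);p=proj(c,[x,y,z])[0];print("expect",p)
    k=contour(blob(cork(c),p)); w=plane(c,k,z).astype(np.float32);print(len(k),k.min(0),k.max(0),cv2.minAreaRect(w),cv2.minEnclosingCircle(w))
E
python3 look.py w1 .617 .122 .24 31 .11
```

```text
t 0.3 pos [0.2089 0.589  0.4046] yaw 70.5 tilt 0.0 | tool d cm [-54.07 -30.38   0.07] (translate before spin) spin 0.689
expect [117.8837084  539.73587876]
144 [142 255] [171 307] ((0.2392188310623169, 0.3976534605026245), (0.028544830158352852, 0.06547766923904419), 57.287193298339844) ((0.23988491296768188, 0.39869046211242676), 0.03338579833507538)
```

View pics/w1.png

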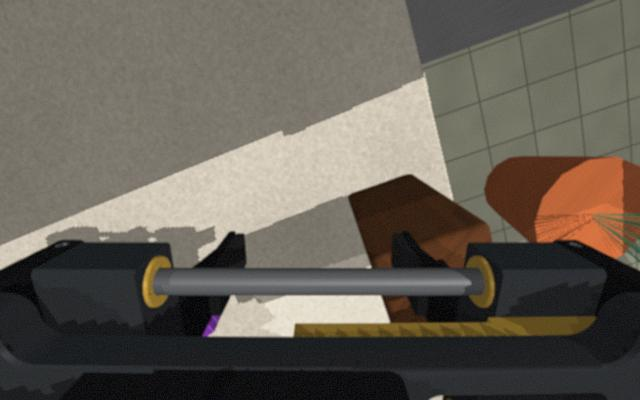

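The row was refused because every field is needed, so the arm has not moved and the picture is unchanged.

Call:
move_arm --steps '[{"dx": -2,"dy": -1.1,"dz": 0,"spin": 0},{"dx": -4,"dy": -2.25,"dz": 0,"spin": 0},{"dx": -4,"dy": -2.25,"dz": 0,"spin": 0},{"dx": -4,"dy": -2.25,"dz": 0,"spin": 0},{"dx": -4,"dy": -2.25,"dz": 0,"spin": 0},{"dx": -4,"dy": -2.25,"dz": 0,"spin": 0},{"dx": -4,"dy": -2.25,"dz": 0,"spin": 0},{"dx": -4,"dy": -2.25,"dz": 0,"spin": 0},{"dx": -4,"dy": -2.25,"dz": 0,"spin": 0},{"dx": -4,"dy": -2.25,"dz": 0,"spin": 0},{"dx": -4,"dy": -2.25,"dz": 0,"spin": 0},{"dx": -4,"dy": -2.25,"dz": 0,"spin": 0}]' --claw 8.7

```text
time: 1.55
ee_pos: [0.5569, 0.1901, 0.405]
eef_rot: [0.169, 0.986, 0.0, 0.0]
ft_force: [0.8, 1.0, -0.4]
width: 0.0871
grip_force: 0.0
```

Call:
move_arm --steps '[{"dx": -4,"dy": -2.25,"dz": 0,"spin": 0},{"dx": -4,"dy": -2.25,"dz": 0,"spin": 0},{"dx": 0,"dy": 0,"dz": 0,"spin": 0.14},{"dx": 0,"dy": 0,"dz": 0,"spin": 0.14},{"dx": 0,"dy": 0,"dz": 0,"spin": 0.14},{"dx": 0,"dy": 0,"dz": 0,"spin": 0.14},{"dx": 0,"dy": 0,"dz": 0,"spin": 0.13},{"dx": 0,"dy": 0,"dz": 0,"spin": 0},{"dx": 0,"dy": 0,"dz": 0,"spin": 0}]'

```text
time: 2.45
ee_pos: [0.6164, 0.1226, 0.4047]
eef_rot: [0.491, 0.871, -0.0, -0.0]
ft_force: [-0.8, 0.3, 0.4]
width: 0.0872
grip_force: 0.0
```

```bash
python3 look.py w1 .617 .122 .24 31 .11
```

```text
t 2.5 pos [0.6164 0.1226 0.4047] yaw 31.2 tilt 0.0 | tool d cm [-0.09  0.02  0.07] (translate before spin) spin 0.003
expect [317.85426486 198.51426792]
237 [290 164] [353 225] ((0.6182705163955688, 0.1263820230960846), (0.059569355100393295, 0.06034480407834053), 31.19339942932129) ((0.618736743927002, 0.126119464635849), 0.0409688726067543)
```

View pics/w1.png

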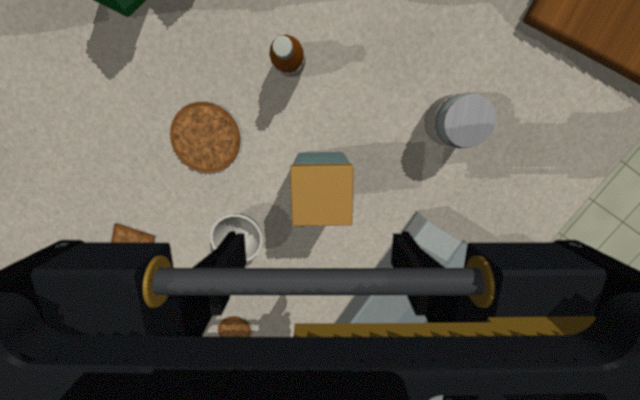

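The crop shows the large jar's lid at (290–353, 164–225), 60 x 60 mm, with the bowl, vanilla bottle and tin clear of the fingers.

Call:
move_arm --steps '[{"dx": 0.23,"dy": 0.36,"dz": 2,"spin": 0},{"dx": 0,"dy": 0,"dz": 3,"spin": 0},{"dx": 0,"dy": 0,"dz": 3,"spin": 0},{"dx": 0,"dy": 0,"dz": 3,"spin": 0},{"dx": 0,"dy": 0,"dz": 3,"spin": 0},{"dx": 0,"dy": 0,"dz": 1.5,"spin": 0},{"dx": 0,"dy": 0,"dz": 0.7,"spin": 0},{"dx": 0,"dy": 0,"dz": 0,"spin": 0}]'

```text
time: 3.3
ee_pos: [0.6184, 0.1263, 0.2427]
eef_rot: [0.493, 0.87, -0.0, -0.0]
ft_force: [-0.0, -0.1, 0.5]
width: 0.087
grip_force: 0.0
```

Call:
move_arm --steps '[{"dx": 0,"dy": 0,"dz": 0,"spin": 0},{"dx": 0,"dy": 0,"dz": 0,"spin": 0},{"dx": 0,"dy": 0,"dz": 0,"spin": 0},{"dx": 0,"dy": 0,"dz": 0,"spin": 0},{"dx": 0,"dy": 0,"dz": 0,"spin": 0},{"dx": 0,"dy": 0,"dz": 0,"spin": 0},{"dx": 0,"dy": 0,"dz": 0,"spin": 0},{"dx": 0,"dy": 0,"dz": 0,"spin": 0},{"dx": 0,"dy": 0,"dz": 0,"spin": 0},{"dx": 0,"dy": 0,"dz": 0,"spin": 0}]' --claw 5 --squeeze 25

```text
time: 4.3
ee_pos: [0.6184, 0.1264, 0.2432]
eef_rot: [0.493, 0.87, 0.0, 0.0]
ft_force: [-2.0, -1.0, 5.9]
width: 0.0597
grip_force: 24.9
```

Call:
move_arm --steps '[{"dx": 0,"dy": 0,"dz": -1,"spin": 0},{"dx": 0,"dy": 0,"dz": -3,"spin": 0},{"dx": 0,"dy": 0,"dz": -4,"spin": 0},{"dx": 0,"dy": 0,"dz": -4,"spin": 0},{"dx": 2,"dy": 0.3,"dz": 0,"spin": 0},{"dx": 3,"dy": 0.5,"dz": 0,"spin": 0},{"dx": 3,"dy": 0.5,"dz": 0,"spin": 0},{"dx": 3,"dy": 0.5,"dz": 0,"spin": 0},{"dx": 3,"dy": 0.5,"dz": 0,"spin": 0},{"dx": 2,"dy": 0.5,"dz": 0,"spin": 0},{"dx": 1,"dy": 0.3,"dz": 0,"spin": 0},{"dx": 0,"dy": 0,"dz": 0,"spin": 0}]'

```text
time: 5.5
ee_pos: [0.5569, 0.2894, 0.3626]
eef_rot: [0.492, 0.871, -0.0, -0.0]
ft_force: [0.1, -0.3, -2.4]
width: 0.0597
grip_force: 24.9
```

Call:
move_arm --steps '[{"dx": 0,"dy": 0,"dz": 0,"spin": -0.1},{"dx": 0,"dy": 0,"dz": 0,"spin": -0.13},{"dx": 0,"dy": 0,"dz": 0,"spin": -0.13},{"dx": 0,"dy": 0,"dz": 0,"spin": -0.13},{"dx": 0,"dy": 0,"dz": 0,"spin": 0},{"dx": 0,"dy": 0,"dz": 0,"spin": 0}]'

```text
time: 6.1
ee_pos: [0.5581, 0.2867, 0.3628]
eef_rot: [0.27, 0.963, -0.0, 0.0]
ft_force: [-1.2, 0.5, -3.6]
width: 0.0601
grip_force: 24.9
```

```bash
python3 look.py w2 .513 .3905 .195 59.2 .004
```

```text
t 6.2 pos [0.5579 0.2871 0.3628] yaw 58.7 tilt 0.0 | tool d cm [9.21 6.51 0.37] (translate before spin) spin -0.008
expect [378.12331441  98.66274794]
313 [339  55] [419 137] ((0.5114206075668335, 0.39064890146255493), (0.08405426889657974, 0.08395611494779587), 59.040809631347656) ((0.5110641717910767, 0.3910248875617981), 0.05841531977057457)
```

View pics/w2.png

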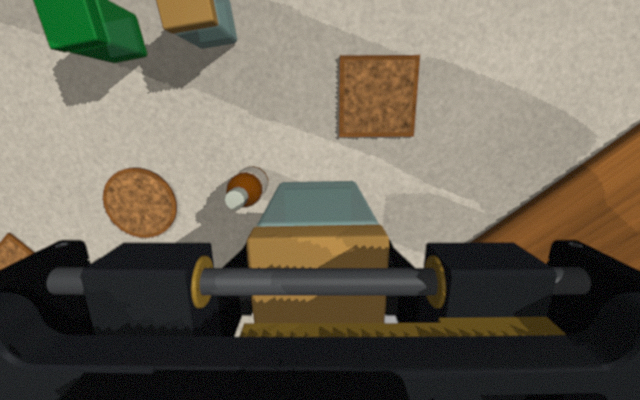

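The mat sits at (339–419, 55–137), with the jar upright in the grip at (320,230).

Call:
move_arm --steps '[{"dx": 1.3,"dy": 0.97,"dz": 0,"spin": -0.007},{"dx": 2.5,"dy": 1.7,"dz": 0,"spin": 0},{"dx": 2.5,"dy": 1.7,"dz": 0,"spin": 0},{"dx": 2,"dy": 1.4,"dz": 0,"spin": 0},{"dx": 1,"dy": 0.7,"dz": 0,"spin": 0},{"dx": 0,"dy": 0,"dz": 2,"spin": 0},{"dx": 0,"dy": 0,"dz": 3,"spin": 0},{"dx": 0,"dy": 0,"dz": 3,"spin": 0},{"dx": 0,"dy": 0,"dz": 2,"spin": 0},{"dx": 0,"dy": 0,"dz": 0.7,"spin": 0},{"dx": 0,"dy": 0,"dz": 0.3,"spin": 0},{"dx": 0,"dy": 0,"dz": 0,"spin": 0}]'

```text
time: 7.35
ee_pos: [0.5108, 0.3913, 0.2535]
eef_rot: [0.264, 0.965, 0.0, 0.0]
ft_force: [0.2, 0.4, -2.3]
width: 0.0599
grip_force: 24.9
```

```bash
python3 -c "
from h import *
plan(.512,.3906,.0832,59.1);print(telemetry.read_state()['ft_force'])"
```

```text
t 7.3 pos [0.5108 0.3913 0.2535] yaw 59.4 tilt 0.1 | tool d cm [-0.14  0.    0.63] (translate before spin) spin 0.005
[ 0.19368814  0.37254401 -2.28394235]
```

Call:
move_arm --steps '[{"dx": -0.14,"dy": 0,"dz": 0.2,"spin": 0.005},{"dx": 0,"dy": 0,"dz": 0.15,"spin": 0},{"dx": 0,"dy": 0,"dz": 0.1,"spin": 0},{"dx": 0,"dy": 0,"dz": 0.1,"spin": 0},{"dx": 0,"dy": 0,"dz": 0,"spin": 0},{"dx": 0,"dy": 0,"dz": 0,"spin": 0}]'

```text
time: 7.95
ee_pos: [0.5116, 0.3905, 0.2473]
eef_rot: [0.266, 0.964, 0.0, -0.0]
ft_force: [0.1, 0.1, -3.1]
width: 0.0603
grip_force: 24.9
```

Call:
move_arm --steps '[{"dx": 0,"dy": 0,"dz": 0.06,"spin": 0},{"dx": 0,"dy": 0,"dz": 0,"spin": 0}]'

```text
time: 8.15
ee_pos: [0.5117, 0.3905, 0.2472]
eef_rot: [0.266, 0.964, 0.0, -0.0]
ft_force: [-2.9, -1.3, 4.0]
width: 0.0602
grip_force: 24.9
```

Call:
move_arm --steps '[{"dx": 0,"dy": 0,"dz": 0.06,"spin": 0},{"dx": 0,"dy": 0,"dz": 0,"spin": 0}]'

```text
time: 8.35
ee_pos: [0.5117, 0.3904, 0.2472]
eef_rot: [0.266, 0.964, 0.0, 0.0]
ft_force: [-5.0, -3.4, 8.9]
width: 0.0601
grip_force: 24.9
```

Call:
move_arm --steps '[{"dx": 0,"dy": 0,"dz": 0,"spin": 0},{"dx": 0,"dy": 0,"dz": 0,"spin": 0},{"dx": 0,"dy": 0,"dz": 0,"spin": 0},{"dx": 0,"dy": 0,"dz": 0,"spin": 0},{"dx": 0,"dy": 0,"dz": -1,"spin": 0},{"dx": 0,"dy": 0,"dz": -3,"spin": 0},{"dx": 0,"dy": 0,"dz": -4,"spin": 0},{"dx": 0,"dy": 0,"dz": -4,"spin": 0},{"dx": 0,"dy": 0,"dz": -4,"spin": 0},{"dx": 0,"dy": 0,"dz": 0,"spin": 0}]' --claw 8.7

```text
time: 9.35
ee_pos: [0.5125, 0.3907, 0.4135]
eef_rot: [0.266, 0.964, 0.004, 0.003]
ft_force: [0.1, 0.3, 0.3]
width: 0.0864
grip_force: 0.0
```

```bash
python3 look.py w3 .512 .3906 .24 59.1 .114
python3 - <<'E'
from h import *
plan(.3645,.2795,.24,65)
E
```

```text
t 9.4 pos [0.5121 0.3905 0.4102] yaw 59.1 tilt 0.4 | tool d cm [ 0.02 -0.    0.62] (translate before spin) spin 0.000
expect [314.10840172 194.67943647]
403 [282 140] [346 224] ((0.5026385188102722, 0.39637327194213867), (0.06006130576133728, 0.08259190618991852), 59.132511138916016) ((0.502407968044281, 0.3966201841831207), 0.04994415119290352)
t 9.4 pos [0.5121 0.3905 0.4102] yaw 59.1 tilt 0.4 | tool d cm [  6.97 -17.11   0.5 ] (translate before spin) spin -0.103
```

Call:
move_arm --steps '[{"dx": 0.7,"dy": -1.7,"dz": 0,"spin": -0.05},{"dx": 1.2,"dy": -3,"dz": 0,"spin": -0.053},{"dx": 1,"dy": -3,"dz": 0,"spin": 0},{"dx": 1,"dy": -3,"dz": 0,"spin": 0},{"dx": 1,"dy": -3,"dz": 0,"spin": 0},{"dx": 0.7,"dy": -2.4,"dz": 0,"spin": 0},{"dx": 0.3,"dy": -1,"dz": 0,"spin": 0},{"dx": 0,"dy": 0,"dz": 0,"spin": 0},{"dx": 0,"dy": 0,"dz": 0,"spin": 0}]'

```text
time: 10.3
ee_pos: [0.384, 0.2637, 0.406]
eef_rot: [0.216, 0.976, 0.0, 0.0]
ft_force: [-0.3, -0.7, -0.2]
width: 0.0871
grip_force: 0.0
```

```bash
python3 look.py w4 .3645 .2795 .055 65 .08
```

```text
t 10.3 pos [0.3841 0.2638 0.4059] yaw 65.1 tilt 0.0 | tool d cm [ 2.44  0.59 18.69] (translate before spin) spin 0.001
expect [323.301108   166.36593696]
154 [304 141] [344 182] ((0.3605756461620331, 0.28213828802108765), (0.0411391444504261, 0.04225119203329086), 66.43397521972656) ((0.3608228862285614, 0.28205445408821106), 0.028298432007431984)
```

View pics/w4.png

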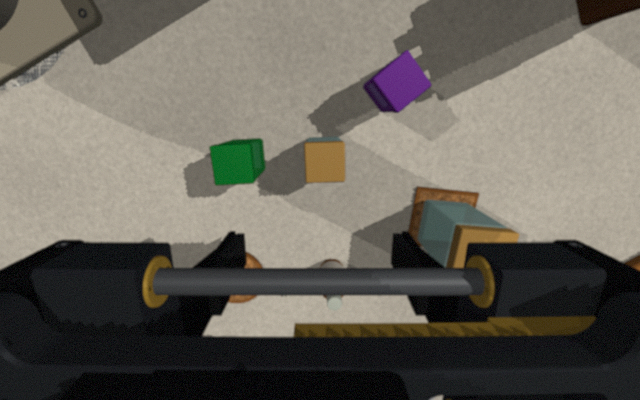

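The small jar's bamboo lid sits at (304–344, 141–182), between green (237,161) and purple (398,82), and its size and colour fit.

Call:
move_arm --steps '[{"dx": 1.5,"dy": 0.37,"dz": 0,"spin": 0},{"dx": 1.4,"dy": 0.3,"dz": 0,"spin": -0.023},{"dx": 0,"dy": 0,"dz": 2,"spin": 0},{"dx": 0,"dy": 0,"dz": 3,"spin": 0},{"dx": 0,"dy": 0,"dz": 3,"spin": 0},{"dx": 0,"dy": 0,"dz": 3,"spin": 0},{"dx": 0,"dy": 0,"dz": 0,"spin": 0},{"dx": 0,"dy": 0,"dz": 0,"spin": 0}]' --claw 6.6

```text
time: 11.15
ee_pos: [0.3602, 0.282, 0.2965]
eef_rot: [0.204, 0.979, -0.0, -0.0]
ft_force: [-1.0, -1.4, -0.0]
width: 0.066
grip_force: 0.0
```

```bash
python3 look.py w5 .3606 .2821 .055 66.4 .08
```

```text
t 11.2 pos [0.3605 0.2821 0.2973] yaw 66.4 tilt 0.1 | tool d cm [-0.01 -0.01  7.83] (translate before spin) spin -0.000
expect [317.82982725 227.73980843]
222 [288 196] [348 254] ((0.35940614342689514, 0.28289997577667236), (0.041652560234069824, 0.04359273985028267), 66.43435668945312) ((0.3594065010547638, 0.28360676765441895), 0.028949182480573654)
```

Call:
move_arm --steps '[{"dx": 0,"dy": 0,"dz": 2,"spin": 0},{"dx": 0,"dy": 0,"dz": 2.5,"spin": 0},{"dx": 0,"dy": 0,"dz": 2,"spin": 0},{"dx": 0,"dy": 0,"dz": 1.3,"spin": 0},{"dx": 0,"dy": 0,"dz": 0,"spin": 0}]'

```text
time: 11.7
ee_pos: [0.3603, 0.2818, 0.2182]
eef_rot: [0.205, 0.979, -0.0, -0.0]
ft_force: [0.7, 0.2, 0.5]
width: 0.0661
grip_force: 0.0
```

Call:
move_arm --steps '[{"dx": 0,"dy": 0,"dz": 0,"spin": 0},{"dx": 0,"dy": 0,"dz": 0,"spin": 0},{"dx": 0,"dy": 0,"dz": 0,"spin": 0},{"dx": 0,"dy": 0,"dz": 0,"spin": 0},{"dx": 0,"dy": 0,"dz": 0,"spin": 0},{"dx": 0,"dy": 0,"dz": 0,"spin": 0},{"dx": 0,"dy": 0,"dz": 0,"spin": 0},{"dx": 0,"dy": 0,"dz": 0,"spin": 0}]' --claw 3.2 --squeeze 20

```text
time: 12.5
ee_pos: [0.3604, 0.2816, 0.2187]
eef_rot: [0.205, 0.979, 0.0, 0.0]
ft_force: [-0.7, -0.9, 7.2]
width: 0.0415
grip_force: 20.0
```

Call:
move_arm --steps '[{"dx": 0,"dy": 0,"dz": -1,"spin": 0},{"dx": 0,"dy": 0,"dz": -3,"spin": 0},{"dx": 0,"dy": 0,"dz": -4,"spin": 0},{"dx": 0,"dy": 0,"dz": -4,"spin": 0},{"dx": 0,"dy": 0,"dz": -2,"spin": 0},{"dx": 0,"dy": 0,"dz": 0,"spin": 0}]'

```text
time: 13.1
ee_pos: [0.3607, 0.2816, 0.3614]
eef_rot: [0.205, 0.979, 0.002, 0.001]
ft_force: [0.2, 0.7, -2.3]
width: 0.0417
grip_force: 20.0
```

```bash
python3 -c "
from h import *
plan(.444,-.1027,.2,10.8)"
```

```text
t 13.1 pos [0.3607 0.2816 0.3614] yaw 66.3 tilt 0.3 | tool d cm [-23.06 -31.86  -0.38] (translate before spin) spin 0.969
```

Call:
move_arm --steps '[{"dx": -1.4,"dy": -0.8,"dz": 0,"spin": 0},{"dx": -3,"dy": -1.7,"dz": 0,"spin": 0},{"dx": -3.5,"dy": -2,"dz": 0,"spin": 0},{"dx": -3.5,"dy": -2,"dz": 0,"spin": 0},{"dx": -3,"dy": -1.6,"dz": 0,"spin": 0},{"dx": -1,"dy": -2.5,"dz": 0,"spin": 0},{"dx": -1.7,"dy": -4,"dz": 0,"spin": 0},{"dx": -1.7,"dy": -4,"dz": 0,"spin": 0},{"dx": -1.7,"dy": -4,"dz": 0,"spin": 0},{"dx": -1.7,"dy": -4,"dz": 0,"spin": 0},{"dx": -1.7,"dy": -4,"dz": 0,"spin": 0},{"dx": -1.7,"dy": -4,"dz": 0,"spin": 0}]'

```text
time: 14.3
ee_pos: [0.4549, -0.1399, 0.3572]
eef_rot: [0.205, 0.979, 0.0, -0.001]
ft_force: [0.2, 0.3, -2.7]
width: 0.0413
grip_force: 20.0
```

Call:
move_arm --steps '[{"dx": -1.4,"dy": -3,"dz": 0,"spin": 0},{"dx": 0,"dy": 0,"dz": 0,"spin": 0.1},{"dx": 0,"dy": 0,"dz": 0,"spin": 0.13},{"dx": 0,"dy": 0,"dz": 0,"spin": 0.13},{"dx": 0,"dy": 0,"dz": 0,"spin": 0.13},{"dx": 0,"dy": 0,"dz": 0,"spin": 0.13},{"dx": 0,"dy": 0,"dz": 0,"spin": 0.13},{"dx": 0,"dy": 0,"dz": 0,"spin": 0.13},{"dx": 0,"dy": 0,"dz": 0,"spin": 0.09},{"dx": 0,"dy": 0,"dz": 0,"spin": 0},{"dx": 0,"dy": 0,"dz": 0,"spin": 0}]'

```text
time: 15.4
ee_pos: [0.4564, -0.1712, 0.3574]
eef_rot: [0.637, 0.771, -0.0, -0.001]
ft_force: [0.0, -0.1, -2.4]
width: 0.0415
grip_force: 20.0
```

```bash
python3 look.py w6 .444 -.1027 .0587 10.8 .004
```

```text
t 15.4 pos [ 0.4564 -0.1713  0.3575] yaw 10.9 tilt 0.1 | tool d cm [ 6.96  0.09 13.49] (translate before spin) spin 0.002
expect [319.05202588 121.20891822]
203 [293  93] [344 146] ((0.44343069195747375, -0.10179795324802399), (0.05519064515829086, 0.055736344307661057), 11.619872093200684) ((0.44335752725601196, -0.10213957726955414), 0.038478098809719086)
```

View pics/w6.png

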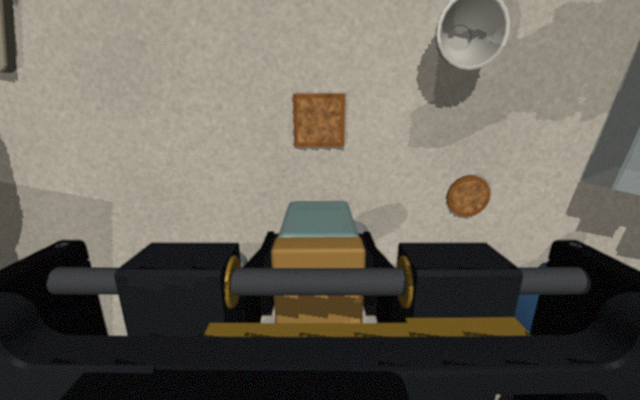

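The small square mat is at (293–344, 93–146), with the jar upright in the grip at (318,220).

Call:
move_arm --steps '[{"dx": 1,"dy": 0.05,"dz": 0,"spin": -0.005},{"dx": 2.5,"dy": 0,"dz": 0,"spin": 0},{"dx": 2.5,"dy": 0,"dz": 0,"spin": 0},{"dx": 1,"dy": 0,"dz": 1,"spin": 0},{"dx": 0,"dy": 0,"dz": 3,"spin": 0},{"dx": 0,"dy": 0,"dz": 3,"spin": 0},{"dx": 0,"dy": 0,"dz": 3,"spin": 0},{"dx": 0,"dy": 0,"dz": 2,"spin": 0},{"dx": 0,"dy": 0,"dz": 0.7,"spin": 0},{"dx": 0,"dy": 0,"dz": 0,"spin": 0},{"dx": 0,"dy": 0,"dz": 0,"spin": 0}]'

```text
time: 16.55
ee_pos: [0.4441, -0.1027, 0.2317]
eef_rot: [0.636, 0.772, 0.0, 0.0]
ft_force: [0.7, -0.2, -1.5]
width: 0.0416
grip_force: 20.0
```

```bash
python3 -c "
from h import *
plan(.4435,-.102,.0587,11.2);print(telemetry.read_state()['ft_force'])"
```

```text
t 16.6 pos [ 0.4441 -0.1027  0.2317] yaw 11.1 tilt 0.1 | tool d cm [ 0.08 -0.05  0.9 ] (translate before spin) spin -0.002
[ 0.65868552 -0.19649817 -1.53043245]
```

Call:
move_arm --steps '[{"dx": 0,"dy": 0,"dz": 0.4,"spin": 0},{"dx": 0,"dy": 0,"dz": 0.3,"spin": 0},{"dx": 0,"dy": 0,"dz": 0.12,"spin": 0},{"dx": 0,"dy": 0,"dz": 0,"spin": 0},{"dx": 0,"dy": 0,"dz": 0,"spin": 0}]'

```text
time: 17.05
ee_pos: [0.4438, -0.1025, 0.2229]
eef_rot: [0.636, 0.772, 0.0, 0.0]
ft_force: [0.7, -0.1, -2.2]
width: 0.0422
grip_force: 20.0
```

Call:
move_arm --steps '[{"dx": 0,"dy": 0,"dz": 0.06,"spin": 0},{"dx": 0,"dy": 0,"dz": 0,"spin": 0}]'

```text
time: 17.25
ee_pos: [0.4439, -0.1026, 0.2227]
eef_rot: [0.636, 0.772, 0.0, -0.0]
ft_force: [-3.7, -0.1, 7.7]
width: 0.0419
grip_force: 20.0
```

Call:
move_arm --steps '[{"dx": 0,"dy": 0,"dz": 0.05,"spin": 0},{"dx": 0,"dy": 0,"dz": 0,"spin": 0}]'

```text
time: 17.45
ee_pos: [0.4439, -0.1027, 0.2227]
eef_rot: [0.636, 0.772, 0.0, -0.0]
ft_force: [-6.7, 1.5, 16.6]
width: 0.0417
grip_force: 20.0
```

Call:
move_arm --steps '[{"dx": 0,"dy": 0,"dz": -0.07,"spin": 0},{"dx": 0,"dy": 0,"dz": 0,"spin": 0}]'

```text
time: 17.65
ee_pos: [0.4439, -0.1026, 0.2227]
eef_rot: [0.636, 0.772, 0.0, 0.0]
ft_force: [-1.2, 0.9, 4.8]
width: 0.042
grip_force: 20.0
```

Call:
move_arm --steps '[{"dx": 0,"dy": 0,"dz": 0,"spin": 0},{"dx": 0,"dy": 0,"dz": 0,"spin": 0},{"dx": 0,"dy": 0,"dz": 0,"spin": 0},{"dx": 0,"dy": 0,"dz": 0,"spin": 0},{"dx": 0,"dy": 0,"dz": -1,"spin": 0},{"dx": 0,"dy": 0,"dz": -3,"spin": 0},{"dx": 0,"dy": 0,"dz": -4,"spin": 0},{"dx": 0,"dy": 0,"dz": -4,"spin": 0},{"dx": 0,"dy": 0,"dz": -4,"spin": 0},{"dx": 0,"dy": 0,"dz": -2,"spin": 0},{"dx": 0,"dy": 0,"dz": 0,"spin": 0}]' --claw 7.5

```text
time: 18.75
ee_pos: [0.4442, -0.1031, 0.4059]
eef_rot: [0.636, 0.772, 0.002, 0.002]
ft_force: [0.3, 0.1, -0.5]
width: 0.075
grip_force: 0.0
```

```bash
python3 look.py w7 .4435 -.102 .24 11.2 .084
python3 - <<'E'
from h import *
S,D=imaging.camera("scene"),imaging.camera("side")
def red(c):
    h=cv2.cvtColor(c["img"],cv2.COLOR_RGB2HSV).astype(int);return ((h[...,0]<8)|(h[...,0]>172))&(h[...,1]>150)&(h[...,2]>50)
for c,p in((S,(215,168)),(D,(434,307))):
    k=contour(blob(red(c),p));print(k.min(0),k.max(0));print(cv2.minEnclosingCircle(plane(c,k[k[:,1]<np.median(k[:,1])-3],.062).astype(np.float32)))
plan(.547,-.376,.24,-35)
E
```

```text
t 18.8 pos [ 0.4439 -0.1028  0.4039] yaw 11.0 tilt 0.2 | tool d cm [ 0.09 -0.02 -0.01] (translate before spin) spin -0.003
expect [315.59115875 189.52789216]
187 [294 153] [337 209] ((0.44194868206977844, -0.09383627027273178), (0.04367653280496597, 0.05931276082992554), 11.001077651977539) ((0.44171449542045593, -0.09293179959058762), 0.03548508509993553)
[204 155] [224 179]
((0.5378871560096741, -0.384598970413208), 0.03509914129972458)
[423 289] [450 314]
((0.5638893842697144, -0.379163920879364), 0.023215770721435547)
t 18.9 pos [ 0.4434 -0.1025  0.4019] yaw 11.1 tilt 0.0 | tool d cm [-28.82   4.92  -0.22] (translate before spin) spin 0.804
```

Run:
```python
from h import *
S,D=imaging.camera("scene"),imaging.camera("side")
print("pot rim c",tri(S,(190,120),D,(495,388)),"mug",tri(S,(192,190),D,(456,217)),"mug handle",tri(S,(205,205),D,(438,217)),"kettle",plane(D,[(600,345)],.1),plane(S,[(108,130)],.15))
```

```text
pot rim c (array([ 0.46221838, -0.57446088,  0.12117992]), np.float64(0.002230754259348538)) mug (array([ 0.73055697, -0.2667358 ,  0.09549772]), np.float64(0.0021634256468021683)) mug handle (array([ 0.7273849 , -0.22538089,  0.06161423]), np.float64(0.001798919768125039)) kettle [[ 0.69331768 -0.64218401]] [[ 0.70060183 -0.65966866]]
```

Call:
move_arm --steps '[{"dx": -1.5,"dy": 0.3,"dz": 0,"spin": 0},{"dx": -3,"dy": 0.5,"dz": 0,"spin": 0},{"dx": -3.5,"dy": 0.6,"dz": 0,"spin": 0},{"dx": -3.5,"dy": 0.6,"dz": 0,"spin": 0},{"dx": -3.5,"dy": 0.6,"dz": 0,"spin": 0},{"dx": -3.5,"dy": 0.6,"dz": 0,"spin": 0},{"dx": -3.5,"dy": 0.6,"dz": 0,"spin": 0},{"dx": -3.5,"dy": 0.6,"dz": 0,"spin": 0},{"dx": -2,"dy": 0.3,"dz": 0,"spin": 0},{"dx": -1,"dy": 0.2,"dz": 0,"spin": 0},{"dx": 0,"dy": 0,"dz": 0,"spin": 0},{"dx": 0,"dy": 0,"dz": 0,"spin": 0}]' --claw 8.7

```text
time: 20.2
ee_pos: [0.5465, -0.3721, 0.402]
eef_rot: [0.636, 0.772, 0.0, -0.001]
ft_force: [1.0, 0.1, -0.4]
width: 0.0872
grip_force: 0.0
```

```bash
python3 look.py w8 .547 -.376 .24 -35
python3 - <<'E'
from h import *
c=dict(np.load("last.npz"));print(proj(c,[.547,-.376,.062]))
E
```

```text
t 20.2 pos [ 0.5466 -0.3718  0.4023] yaw 11.1 tilt 0.1 | tool d cm [-0.42 -0.04 -0.17] (translate before spin) spin 0.805
[[317.74455362 190.34501698]]
```

View pics/w8.png

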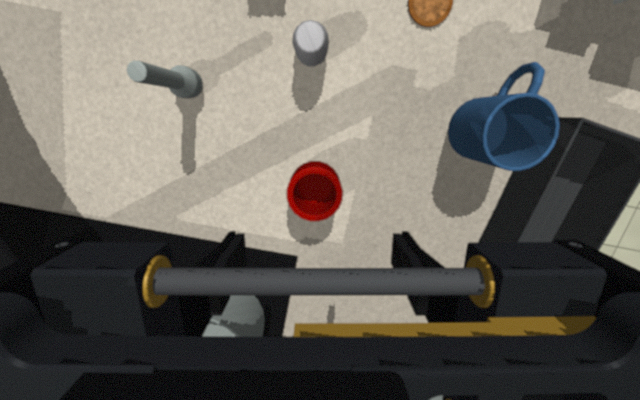

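The mortar's red rim is centred at about (315,191). The salt shaker (311,42), pestle (165,78) and mug (505,130) are clear, and the pot lies behind.

```bash
cat > rim.py <<'E'
from h import *
def rim(c,p):
    h=cv2.cvtColor(c["img"],cv2.COLOR_RGB2HSV).astype(int);m=((h[...,0]<10)|(h[...,0]>170))&(h[...,1]>140)&(h[...,2]>40)
    k=contour(blob(m,p)); w=plane(c,k,.062); y=telemetry.read_state(); R=Rot.from_quat(y["eef_rot"]).as_matrix()
    a=(np.c_[w,w[:,0]*0+.226]-y["ee_pos"])@R; lo=a.min(0)[:2];hi=a.max(0)[:2]
    print("tool frame extents cm",lo*100,hi*100,"center by lower edge + 3.2:",lo[0]*100+3.2,(lo[1]+hi[1])*50)
if __name__=="__main__": rim(dict(np.load("last.npz")),(315,191))
E
python3 rim.py
```

```text
tool frame extents cm [-3.92585032 -3.47207697] [2.71014693 2.54638466] center by lower edge + 3.2: -0.7258503211382648 -0.46284615687485486
```

Call:
move_arm --steps '[{"dx": -0.6,"dy": -0.3,"dz": 2,"spin": 0},{"dx": 0,"dy": 0,"dz": 3,"spin": 0},{"dx": 0,"dy": 0,"dz": 2,"spin": 0},{"dx": 0,"dy": 0,"dz": 0,"spin": 0},{"dx": 0,"dy": 0,"dz": 0,"spin": 0}]'

```text
time: 20.75
ee_pos: [0.545, -0.3785, 0.3333]
eef_rot: [0.635, 0.772, 0.0, 0.0]
ft_force: [0.4, -1.2, 0.7]
width: 0.0868
grip_force: 0.0
```

```bash
python3 look.py w9 .547 -.376 .043; python3 rim.py
python3 - <<'E'
from h import *
i=cv2.imread("pics/w9.png");cv2.imwrite("pics/w9c.png",cv2.resize(i[120:280,220:420],None,fx=3,fy=3))
E
```

```text
t 20.8 pos [ 0.5451 -0.3789  0.334 ] yaw 11.1 tilt 0.1 | tool d cm [ 0.26  0.23 12.7 ] (translate before spin) spin 0.000
tool frame extents cm [-3.19314644 -3.1763353 ] [3.51868582 2.86122051] center by lower edge + 3.2: 0.006853561213104431 -0.15755739409710254
```

View pics/w9c.png

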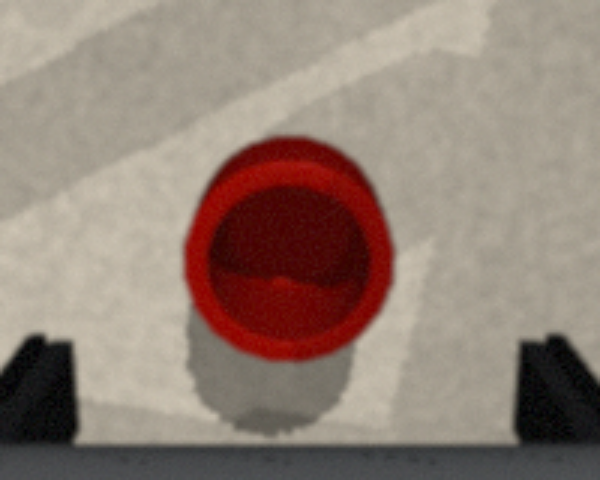

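The crop shows the mortar's rim at crop (185–393, 160–360), only about 1.5 mm off the middle between the fingers.

Call:
move_arm --steps '[{"dx": 0,"dy": -0.15,"dz": 2,"spin": 0},{"dx": 0,"dy": 0,"dz": 3,"spin": 0},{"dx": 0,"dy": 0,"dz": 3,"spin": 0},{"dx": 0,"dy": 0,"dz": 2.5,"spin": 0},{"dx": 0,"dy": 0,"dz": 1.5,"spin": 0},{"dx": 0,"dy": 0,"dz": 0.5,"spin": 0},{"dx": 0,"dy": 0,"dz": 0,"spin": 0}]'

```text
time: 21.5
ee_pos: [0.5435, -0.3797, 0.2081]
eef_rot: [0.636, 0.772, 0.0, 0.0]
ft_force: [0.0, -0.2, 0.2]
width: 0.0871
grip_force: 0.0
```

Call:
move_arm --steps '[{"dx": 0,"dy": 0,"dz": 0,"spin": 0},{"dx": 0,"dy": 0,"dz": 0,"spin": 0},{"dx": 0,"dy": 0,"dz": 0,"spin": 0},{"dx": 0,"dy": 0,"dz": 0,"spin": 0},{"dx": 0,"dy": 0,"dz": 0,"spin": 0},{"dx": 0,"dy": 0,"dz": 0,"spin": 0},{"dx": 0,"dy": 0,"dz": 0,"spin": 0},{"dx": 0,"dy": 0,"dz": 0,"spin": 0}]' --claw 5.5 --squeeze 25

```text
time: 22.3
ee_pos: [0.5434, -0.3797, 0.2079]
eef_rot: [0.636, 0.772, 0.0, 0.0]
ft_force: [-1.0, 0.6, 6.2]
width: 0.0643
grip_force: 25.0
```

Call:
move_arm --steps '[{"dx": 0,"dy": 0,"dz": -1,"spin": 0},{"dx": 0,"dy": 0,"dz": -3,"spin": 0},{"dx": 0,"dy": 0,"dz": -4,"spin": 0},{"dx": 0,"dy": 0,"dz": -4,"spin": 0},{"dx": 0,"dy": 0,"dz": -3,"spin": 0},{"dx": 0,"dy": 0,"dz": 0,"spin": 0}]'

```text
time: 22.9
ee_pos: [0.5434, -0.3806, 0.3623]
eef_rot: [0.636, 0.772, 0.001, 0.003]
ft_force: [0.7, -0.7, -2.2]
width: 0.0639
grip_force: 25.0
```

```bash
python3 -c "
from h import *
plan(.471,.090,.195,11)"
```

```text
t 22.9 pos [ 0.5434 -0.3806  0.3623] yaw 11.0 tilt 0.4 | tool d cm [47.57  1.9   0.14] (translate before spin) spin 0.001
```

Call:
move_arm --steps '[{"dx": 2,"dy": 0.1,"dz": 0,"spin": 0},{"dx": 3.5,"dy": 0.2,"dz": 0,"spin": 0},{"dx": 4,"dy": 0.2,"dz": 0,"spin": 0},{"dx": 4,"dy": 0.2,"dz": 0,"spin": 0},{"dx": 4,"dy": 0.2,"dz": 0,"spin": 0},{"dx": 4,"dy": 0.2,"dz": 0,"spin": 0},{"dx": 4,"dy": 0.2,"dz": 0,"spin": 0},{"dx": 4,"dy": 0.2,"dz": 0,"spin": 0},{"dx": 4,"dy": 0.2,"dz": 0,"spin": 0},{"dx": 3.5,"dy": 0.2,"dz": 0,"spin": 0},{"dx": 1.5,"dy": 0,"dz": 0,"spin": 0},{"dx": 0,"dy": 0,"dz": 0,"spin": 0}]'

```text
time: 24.1
ee_pos: [0.4873, 0.0046, 0.3566]
eef_rot: [0.634, 0.773, -0.0, -0.001]
ft_force: [0.9, -0.4, -2.8]
width: 0.0639
grip_force: 25.0
```

Call:
move_arm --steps '[{"dx": 0,"dy": 0,"dz": 0,"spin": 0},{"dx": 0,"dy": 0,"dz": 0,"spin": 0}]'

```text
time: 24.3
ee_pos: [0.488, 0.0007, 0.3571]
eef_rot: [0.636, 0.771, -0.0, -0.0]
ft_force: [0.1, 0.3, -2.8]
width: 0.0644
grip_force: 25.0
```

```bash
python3 look.py w10 .471 .090 .0479 11 .004
```

```text
t 24.4 pos [0.488  0.0007 0.3572] yaw 10.9 tilt 0.0 | tool d cm [ 9.1   0.03 14.53] (translate before spin) spin -0.001
expect [318.33366015 100.2922216 ]
237 [276  56] [357 141] ((0.4690400958061218, 0.08991961181163788), (0.08640331029891968, 0.08585535734891891), 10.96810245513916) ((0.46910718083381653, 0.08969217538833618), 0.04392791911959648)
```

View pics/w10.png

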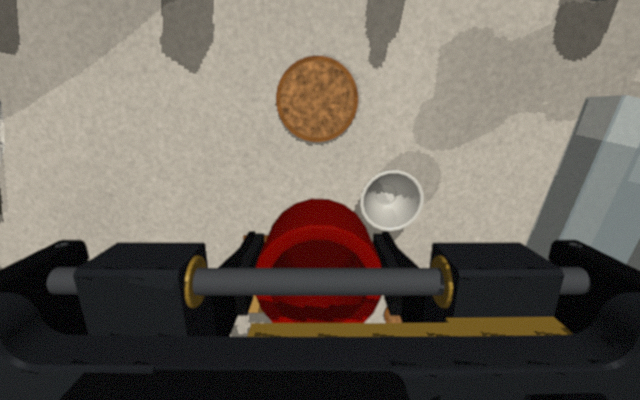

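The large round mat is at (276–357, 56–141), with the mortar upright in the grip and the bowl at (391,200) clear.

Call:
move_arm --steps '[{"dx": 1.1,"dy": -0.1,"dz": 0,"spin": 0},{"dx": 2.5,"dy": 0,"dz": 0,"spin": 0},{"dx": 3,"dy": 0,"dz": 0,"spin": 0},{"dx": 2,"dy": 0,"dz": 0,"spin": 0},{"dx": 0.5,"dy": 0,"dz": 1,"spin": 0},{"dx": 0,"dy": 0,"dz": 3,"spin": 0},{"dx": 0,"dy": 0,"dz": 3,"spin": 0},{"dx": 0,"dy": 0,"dz": 3,"spin": 0},{"dx": 0,"dy": 0,"dz": 2,"spin": 0},{"dx": 0,"dy": 0,"dz": 1.3,"spin": 0},{"dx": 0,"dy": 0,"dz": 0,"spin": 0},{"dx": 0,"dy": 0,"dz": 0,"spin": 0}]'

```text
time: 25.55
ee_pos: [0.4699, 0.0908, 0.2249]
eef_rot: [0.636, 0.772, 0.0, 0.0]
ft_force: [0.7, 0.4, -1.9]
width: 0.0641
grip_force: 25.0
```

```bash
python3 -c "
from h import *
plan(.4695,.0899,.0479,11);print(telemetry.read_state()['ft_force'])"
```

```text
t 25.6 pos [0.4699 0.0908 0.2249] yaw 11.0 tilt 0.0 | tool d cm [-0.08 -0.06  1.3 ] (translate before spin) spin 0.000
[ 0.69687472  0.44440197 -1.87037193]
```

Call:
move_arm --steps '[{"dx": -0.08,"dy": -0.03,"dz": 0.6,"spin": 0},{"dx": 0,"dy": 0,"dz": 0.4,"spin": 0},{"dx": 0,"dy": 0,"dz": 0.2,"spin": 0},{"dx": 0,"dy": 0,"dz": 0,"spin": 0},{"dx": 0,"dy": 0,"dz": 0,"spin": 0}]'

```text
time: 26.05
ee_pos: [0.4695, 0.0902, 0.2125]
eef_rot: [0.636, 0.772, 0.0, 0.0]
ft_force: [-0.4, -0.0, -2.8]
width: 0.0641
grip_force: 25.0
```

Call:
move_arm --steps '[{"dx": 0,"dy": 0,"dz": 0.07,"spin": 0},{"dx": 0,"dy": 0,"dz": 0,"spin": 0}]'

```text
time: 26.25
ee_pos: [0.4696, 0.0902, 0.2119]
eef_rot: [0.636, 0.772, 0.0, 0.0]
ft_force: [0.3, 0.7, -0.2]
width: 0.0639
grip_force: 25.0
```

Call:
move_arm --steps '[{"dx": 0,"dy": 0,"dz": 0,"spin": 0},{"dx": 0,"dy": 0,"dz": 0,"spin": 0},{"dx": 0,"dy": 0,"dz": 0,"spin": 0},{"dx": 0,"dy": 0,"dz": 0,"spin": 0},{"dx": 0,"dy": 0,"dz": 0,"spin": 0},{"dx": 0,"dy": 0,"dz": -1,"spin": 0},{"dx": 0,"dy": 0,"dz": -3,"spin": 0},{"dx": 0,"dy": 0,"dz": -4,"spin": 0},{"dx": 0,"dy": 0,"dz": -4,"spin": 0},{"dx": 0,"dy": 0,"dz": -4,"spin": 0},{"dx": 0,"dy": 0,"dz": -3,"spin": 0},{"dx": 0,"dy": 0,"dz": 0,"spin": 0}]' --claw 8.7

```text
time: 27.45
ee_pos: [0.4703, 0.0898, 0.4064]
eef_rot: [0.636, 0.772, 0.003, 0.001]
ft_force: [1.0, 0.3, -0.9]
width: 0.0873
grip_force: 0.0
```

```bash
python3 -c "
from h import *
plan(.374,-.290,.24,-40)
S,D=imaging.camera('scene'),imaging.camera('side')
cv2.imwrite('pics/p.png',np.hstack([cv2.resize(S['img'][125:175,245:295],(390,390)),cv2.resize(D['img'][285:345,315:375],(390,390))])[:,:,::-1])"
```

```text
t 27.4 pos [0.4703 0.0898 0.4064] yaw 11.0 tilt 0.4 | tool d cm [-35.43 -16.72   0.04] (translate before spin) spin 0.891
```

View pics/p.png

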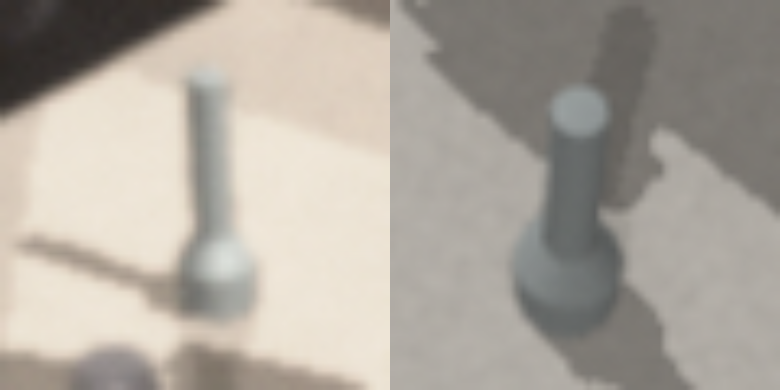

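The pestle's cap shows at scene (271.5,134.6) and side (344.2,301.9), and it is upright.

```bash
python3 -c "
from h import *
S,D=imaging.camera('scene'),imaging.camera('side')
print(tri(S,(271.5,134.6),D,(344.2,301.9)),plane(S,[(271.5,134.6)],.11),plane(D,[(344.2,301.9)],.11))"
```

```text
(array([ 0.37280888, -0.29045611,  0.11041509]), np.float64(0.002578903575762176)) [[ 0.37119179 -0.29015734]] [[ 0.37383047 -0.29124765]]
```

Call:
move_arm --steps '[{"dx": -1,"dy": -0.5,"dz": 0,"spin": 0},{"dx": -3,"dy": -1.2,"dz": 0,"spin": 0},{"dx": -4,"dy": -1.2,"dz": 0,"spin": 0},{"dx": -4,"dy": -1.2,"dz": 0,"spin": 0},{"dx": -4,"dy": -1.2,"dz": 0,"spin": 0},{"dx": -4,"dy": -1.5,"dz": 0,"spin": 0},{"dx": -4,"dy": -1.5,"dz": 0,"spin": 0},{"dx": -4,"dy": -2,"dz": 0,"spin": 0},{"dx": -4,"dy": -2,"dz": 0,"spin": 0},{"dx": -2,"dy": -2,"dz": 0,"spin": 0},{"dx": -1,"dy": -2,"dz": 0,"spin": 0},{"dx": 0,"dy": 0,"dz": 0,"spin": 0}]'

```text
time: 28.85
ee_pos: [0.3735, -0.2875, 0.4009]
eef_rot: [0.638, 0.77, -0.0, -0.001]
ft_force: [-0.6, 0.1, 0.5]
width: 0.0875
grip_force: 0.0
```

Call:
move_arm --steps '[{"dx": 0,"dy": 0,"dz": 0,"spin": 0.1},{"dx": 0,"dy": 0,"dz": 0,"spin": 0.13},{"dx": 0,"dy": 0,"dz": 0,"spin": 0.13},{"dx": 0,"dy": 0,"dz": 0,"spin": 0.13},{"dx": 0,"dy": 0,"dz": 0,"spin": 0.13},{"dx": 0,"dy": 0,"dz": 0,"spin": 0.13},{"dx": 0,"dy": 0,"dz": 0,"spin": 0.1},{"dx": 0,"dy": 0,"dz": 0,"spin": 0},{"dx": 0,"dy": 0,"dz": 0,"spin": 0}]' --claw 6

```text
time: 29.75
ee_pos: [0.3765, -0.2844, 0.4013]
eef_rot: [0.897, 0.443, -0.0, -0.0]
ft_force: [0.1, -0.3, -0.2]
width: 0.06
grip_force: 0.0
```

```bash
python3 look.py w11 .374 -.290 .075
python3 - <<'E'
from h import *
c=dict(np.load("last.npz"));print("top",proj(c,[.374,-.290,.11]),"base",proj(c,[.374,-.29,0]))
p=proj(c,[.374,-.290,.11])[0].astype(int)
h=cv2.cvtColor(c["img"],cv2.COLOR_RGB2HSV)
for v in range(p[1]-30,p[1]+45,5): print(v,"".join(f"{h[v,u,0]:3d}/{h[v,u,1]:3d}/{h[v,u,2]:3d} " for u in range(p[0]-30,p[0]+31,6)))
E
```

```text
t 29.8 pos [ 0.3766 -0.2845  0.4014] yaw -37.5 tilt 0.0 | tool d cm [-0.59  0.14 16.24] (translate before spin) spin 0.000
top [[320.08434973 204.78508978]] base [[319.66907809 179.94761819]]
174  21/ 32/168  22/ 29/168  18/ 31/164  21/ 25/134  60/  8/131  75/ 17/121  77/ 18/102  19/ 30/143  20/ 32/166  20/ 33/171  19/ 33/171 
179  22/ 33/172  21/ 36/172  16/ 32/170  77/ 14/131  60/ 14/131  64/ 15/118  78/ 14/ 94  20/ 34/ 91  19/ 35/162  16/ 34/159  19/ 30/163 
184  20/ 31/165  17/ 31/172  20/ 32/177  72/ 10/128  80/ 15/102  72/ 14/ 89  65/ 22/ 71  60/ 14/ 74  21/ 32/113  19/ 37/167  19/ 35/160 
189  22/ 33/171  19/ 33/168  20/ 34/167  60/  9/113  66/ 12/103  60/ 12/ 88   0/  0/ 60  25/ 18/ 83  23/ 31/108  20/ 34/163  20/ 30/169 
194  20/ 34/172  22/ 33/172  23/ 30/168  21/ 28/154  66/ 13/101  68/ 12/ 85  75/ 17/ 59  21/ 30/109  18/ 35/110  21/ 35/174  21/ 32/168 
199  20/ 32/167  21/ 28/172  18/ 34/165  20/ 33/168  70/ 12/133  70/ 16/146  68/ 15/ 68  20/ 35/109  20/ 37/104  22/ 34/136  20/ 35/166 
204  20/ 32/167  21/ 36/165  17/ 34/173  22/ 34/164  67/ 16/141  75/ 18/141  72/ 10/13
[... 445 characters left out ...]
145  21/ 26/ 98 
224  20/ 32/168  21/ 34/174  20/ 31/166  19/ 35/174  20/ 33/170  19/ 33/164  20/ 32/165  19/ 29/166  18/ 34/165  16/ 32/177  21/ 39/111 
229  24/ 30/162  19/ 34/166  20/ 34/166  21/ 33/163  20/ 33/163  19/ 31/172  17/ 33/164  19/ 36/171  17/ 36/165  21/ 31/167  20/ 36/170 
234  19/ 32/168  19/ 37/173  20/ 29/174  18/ 31/163  23/ 31/167  20/ 33/168  19/ 32/175  16/ 32/169  19/ 32/168  20/ 30/171  20/ 33/164 
239  20/ 32/168  20/ 33/163  19/ 33/171  20/ 35/162  18/ 32/173  18/ 31/166  22/ 33/171  20/ 30/171  20/ 34/166  20/ 34/165  19/ 30/164 
244  19/ 30/164  16/ 32/173  23/ 33/168  20/ 32/168  21/ 32/169  20/ 32/165  20/ 30/168  18/ 34/167  21/ 35/170  19/ 33/172  19/ 33/170
```

Run:
```python
from h import *
c=dict(np.load("last.npz"));h=cv2.cvtColor(c["img"],cv2.COLOR_RGB2HSV).astype(int)
m=(h[...,0]>40)&(h[...,0]<100)&(h[...,1]<30)&(h[...,2]>122);m=cv2.morphologyEx(m.astype(np.uint8),cv2.MORPH_CLOSE,np.ones((3,3)))
m[:197]=0;k=contour(blob(m,(320,206)));print(k.min(0),k.max(0))
w=plane(c,k,.11).astype(np.float32);print(cv2.minEnclosingCircle(w))
(x,y),_=cv2.minEnclosingCircle(w);plan(x,y,.075)
```

```text
[310 198] [327 213]
((0.37238258123397827, -0.2896846830844879), 0.008535124361515045)
t 29.8 pos [ 0.3766 -0.2845  0.4014] yaw -37.5 tilt 0.0 | tool d cm [-6.700e-01 -1.000e-02  1.624e+01] (translate before spin) spin 0.000
```

Call:
move_arm --steps '[{"dx": -0.67,"dy": 0,"dz": 0,"spin": 0},{"dx": 0,"dy": 0,"dz": 2,"spin": 0},{"dx": 0,"dy": 0,"dz": 3,"spin": 0},{"dx": 0,"dy": 0,"dz": 3,"spin": 0},{"dx": 0,"dy": 0,"dz": 3,"spin": 0},{"dx": 0,"dy": 0,"dz": 3,"spin": 0},{"dx": 0,"dy": 0,"dz": 1.7,"spin": 0},{"dx": 0,"dy": 0,"dz": 0.5,"spin": 0},{"dx": 0,"dy": 0,"dz": 0,"spin": 0},{"dx": 0,"dy": 0,"dz": 0,"spin": 0}]'

```text
time: 30.8
ee_pos: [0.3728, -0.2903, 0.2407]
eef_rot: [0.897, 0.441, 0.0, 0.0]
ft_force: [-0.4, 0.6, 0.5]
width: 0.0602
grip_force: 0.0
```

Call:
move_arm --steps '[{"dx": 0,"dy": 0,"dz": 0,"spin": 0},{"dx": 0,"dy": 0,"dz": 0,"spin": 0},{"dx": 0,"dy": 0,"dz": 0,"spin": 0},{"dx": 0,"dy": 0,"dz": 0,"spin": 0},{"dx": 0,"dy": 0,"dz": 0,"spin": 0}]' --claw 2.4 --squeeze 15

```text
time: 31.3
ee_pos: [0.3726, -0.2899, 0.2398]
eef_rot: [0.897, 0.441, 0.0, -0.0]
ft_force: [-0.2, 0.1, 0.8]
width: 0.0291
grip_force: 0.0
```

Call:
move_arm --steps '[{"dx": 0,"dy": 0,"dz": 0,"spin": 0},{"dx": 0,"dy": 0,"dz": 0,"spin": 0},{"dx": 0,"dy": 0,"dz": 0,"spin": 0},{"dx": 0,"dy": 0,"dz": 0,"spin": 0},{"dx": 0,"dy": 0,"dz": 0,"spin": 0},{"dx": 0,"dy": 0,"dz": 0,"spin": 0}]' --claw 1.2 --squeeze 30

```text
time: 31.9
ee_pos: [0.3725, -0.2899, 0.2397]
eef_rot: [0.897, 0.441, 0.0, -0.0]
ft_force: [-0.2, -0.9, -1.7]
width: 0.0174
grip_force: 30.0
```

Call:
move_arm --steps '[{"dx": 0,"dy": 0,"dz": -0.7,"spin": 0},{"dx": 0,"dy": 0,"dz": -2,"spin": 0},{"dx": 0,"dy": 0,"dz": -3,"spin": 0},{"dx": 0,"dy": 0,"dz": -3,"spin": 0},{"dx": 0,"dy": 0,"dz": -2,"spin": 0},{"dx": 0,"dy": 0,"dz": 0,"spin": 0}]'

```text
time: 32.5
ee_pos: [0.3729, -0.2907, 0.349]
eef_rot: [0.897, 0.441, 0.002, 0.001]
ft_force: [-0.5, 0.4, -2.6]
width: 0.0172
grip_force: 30.0
```

```bash
python3 -c "
from h import *
plan(.632,-.153,.165,-13)
x=np.array([.632,-.153])
S=imaging.camera('scene')"
```

```text
t 32.5 pos [ 0.3729 -0.2907  0.349 ] yaw -37.7 tilt 0.3 | tool d cm [26.72 12.1   2.13] (translate before spin) spin -0.430
```

Call:
move_arm --steps '[{"dx": 1,"dy": 0.7,"dz": 0,"spin": 0},{"dx": 2.5,"dy": 1.7,"dz": 0,"spin": 0},{"dx": 3,"dy": 2,"dz": 0,"spin": 0},{"dx": 3,"dy": 2,"dz": 0,"spin": 0},{"dx": 3,"dy": 2,"dz": 0,"spin": 0},{"dx": 2.5,"dy": 1.7,"dz": 0,"spin": 0},{"dx": 1.5,"dy": 1,"dz": 0,"spin": 0},{"dx": 1,"dy": 1,"dz": 0,"spin": 0},{"dx": 0,"dy": 0,"dz": 0,"spin": 0},{"dx": 0,"dy": 0,"dz": 0,"spin": 0},{"dx": 0,"dy": 0,"dz": 0,"spin": 0}]'

```text
time: 33.65
ee_pos: [0.5742, -0.2259, 0.3461]
eef_rot: [0.898, 0.441, -0.0, -0.0]
ft_force: [-0.1, 0.7, -2.1]
width: 0.0174
grip_force: 30.0
```

```bash
python3 look.py w12 .632 -.153 .0797 -37.7 .004
python3 - <<'E'
from h import *
# tilt check of the held pestle: head bottom expected vs seen
S,D=imaging.camera("scene"),imaging.camera("side");p=telemetry.read_state()["ee_pos"]
o=[]
for c in(S,D):
    b=proj(c,[p[0],p[1],p[2]-.24])[0];print(b);u,v=b.astype(int);o.append(cv2.resize(c["img"][v-45:v+15,u-30:u+30],(390,390)))
cv2.imwrite("pics/q.png",np.hstack(o)[:,:,::-1])
E
```

```text
t 33.7 pos [ 0.5744 -0.2258  0.3464] yaw -37.7 tilt 0.0 | tool d cm [ 9.29  0.11 10.27] (translate before spin) spin -0.000
expect [319.84535696  97.70635753]
138 [296  72] [343 122] ((0.6318190097808838, -0.15262949466705322), (0.048650044947862625, 0.04835262522101402), 52.28607940673828) ((0.6316016316413879, -0.15247799456119537), 0.02492491342127323)
[243.36637737 166.69066175]
[395.28550075 234.14693614]
```

View pics/q.png

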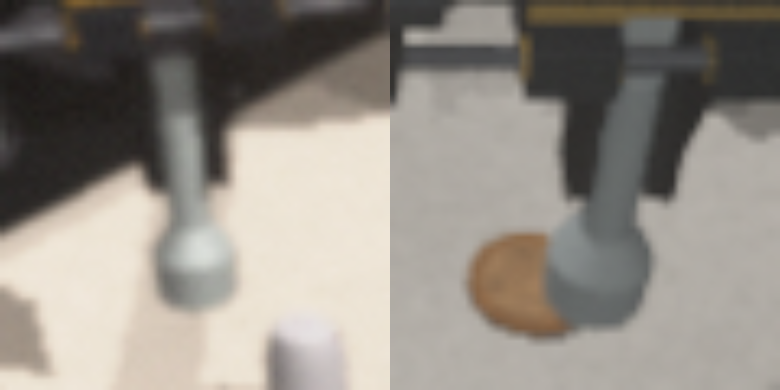

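The held pestle may be leaning slightly: in the crop, its scene axis runs from (168,60) to (196,265) and its side axis from (650,30) to (597,270). I'll check this against the projection of a vertical axis.

Run:
```python
from h import *
S,D=imaging.camera("scene"),imaging.camera("side");p=np.array([.5744,-.2258,.3464])
for c,x0,(u,v) in((S,0,(243,166)),(D,390,(395,234))):
    q=proj(c,[p+[0,0,-.155],p+[0,0,-.175],p+[0,0,-.20],p+[0,0,-.229],p+[0,0,-.24]]);print(((q-[u-30,v-45])*6.5+[x0,0]).round())
a=lambda c,u,v,x0,P:np.array([P[0]-x0,P[1]])/6.5+[u-30,v-45]
f=lambda s,d:tri(S,a(S,243,166,0,s),D,a(D,395,234,390,d))
print("head mid",f((196,275),(597,280)));print("handle",f((188,190),(618,170)))
```

```text
[[178. 121.]
 [183. 164.]
 [188. 216.]
 [195. 275.]
 [197. 297.]]
[[620. 122.]
 [612. 165.]
 [602. 217.]
 [591. 274.]
 [587. 295.]]
head mid (array([ 0.5737242 , -0.22770565,  0.11661185]), np.float64(0.0025953118405050183))
handle (array([ 0.5796403 , -0.22189526,  0.16239919]), np.float64(0.004130611434423159))
```

The lean is within a degree or two, and the flat base will square itself on contact.

Call:
move_arm --steps '[{"dx": 1.3,"dy": 0.07,"dz": 0,"spin": 0},{"dx": 2.5,"dy": 0,"dz": 0,"spin": 0},{"dx": 2.5,"dy": 0,"dz": 0,"spin": 0},{"dx": 2,"dy": 0,"dz": 0,"spin": 0},{"dx": 1,"dy": 0,"dz": 0,"spin": 0},{"dx": 0,"dy": 0,"dz": 1.5,"spin": 0},{"dx": 0,"dy": 0,"dz": 2.5,"spin": 0},{"dx": 0,"dy": 0,"dz": 2.5,"spin": 0},{"dx": 0,"dy": 0,"dz": 2,"spin": 0},{"dx": 0,"dy": 0,"dz": 1,"spin": 0},{"dx": 0,"dy": 0,"dz": 0,"spin": 0},{"dx": 0,"dy": 0,"dz": 0,"spin": 0}]'

```text
time: 35.1
ee_pos: [0.6325, -0.1527, 0.2523]
eef_rot: [0.898, 0.441, 0.0, 0.0]
ft_force: [0.5, 0.4, -1.5]
width: 0.0175
grip_force: 30.0
```

```bash
python3 -c "
from h import *
plan(.6317,-.1526,.0797);print(telemetry.read_state()['ft_force'])"
```

```text
t 35.1 pos [ 0.6325 -0.1527  0.2523] yaw -37.7 tilt 0.0 | tool d cm [-0.04 -0.07  0.86] (translate before spin) spin 0.000
[ 0.49971293  0.4088191  -1.49586976]
```

Call:
move_arm --steps '[{"dx": -0.04,"dy": -0.04,"dz": 0.3,"spin": 0},{"dx": 0,"dy": 0,"dz": 0.3,"spin": 0},{"dx": 0,"dy": 0,"dz": 0.15,"spin": 0},{"dx": 0,"dy": 0,"dz": 0,"spin": 0},{"dx": 0,"dy": 0,"dz": 0,"spin": 0}]'

```text
time: 35.6
ee_pos: [0.6321, -0.1521, 0.2443]
eef_rot: [0.897, 0.441, 0.0, 0.0]
ft_force: [0.4, 0.4, -1.1]
width: 0.0175
grip_force: 30.0
```

Call:
move_arm --steps '[{"dx": 0,"dy": 0,"dz": 0.07,"spin": 0},{"dx": 0,"dy": 0,"dz": 0,"spin": 0}]'

```text
time: 35.8
ee_pos: [0.6321, -0.1521, 0.2438]
eef_rot: [0.897, 0.441, 0.0, 0.0]
ft_force: [0.9, -0.4, -0.5]
width: 0.0176
grip_force: 30.0
```

Call:
move_arm --steps '[{"dx": 0,"dy": 0,"dz": 0.05,"spin": 0},{"dx": 0,"dy": 0,"dz": 0,"spin": 0}]'

```text
time: 36.0
ee_pos: [0.6322, -0.1522, 0.2437]
eef_rot: [0.897, 0.441, 0.0, 0.0]
ft_force: [-2.6, 0.1, 4.3]
width: 0.0175
grip_force: 30.0
```

Call:
move_arm --steps '[{"dx": 0,"dy": 0,"dz": 0,"spin": 0},{"dx": 0,"dy": 0,"dz": 0,"spin": 0},{"dx": 0,"dy": 0,"dz": 0,"spin": 0}]' --squeeze 4

```text
time: 36.3
ee_pos: [0.6322, -0.1522, 0.2436]
eef_rot: [0.897, 0.441, 0.0, 0.0]
ft_force: [-1.1, 1.0, 4.8]
width: 0.0177
grip_force: 4.0
```

Call:
move_arm --steps '[{"dx": 0,"dy": 0,"dz": 0,"spin": 0},{"dx": 0,"dy": 0,"dz": 0,"spin": 0},{"dx": 0,"dy": 0,"dz": 0,"spin": 0},{"dx": 0,"dy": 0,"dz": 0,"spin": 0},{"dx": 0,"dy": 0,"dz": 0,"spin": 0},{"dx": 0,"dy": 0,"dz": 0,"spin": 0},{"dx": 0,"dy": 0,"dz": -1,"spin": 0},{"dx": 0,"dy": 0,"dz": -2,"spin": 0},{"dx": 0,"dy": 0,"dz": -3,"spin": 0},{"dx": 0,"dy": 0,"dz": -4,"spin": 0},{"dx": 0,"dy": 0,"dz": -4,"spin": 0},{"dx": 0,"dy": 0,"dz": -3,"spin": 0}]' --claw 6

```text
time: 37.5
ee_pos: [0.6318, -0.1525, 0.4166]
eef_rot: [0.898, 0.441, 0.001, 0.001]
ft_force: [0.7, 0.3, -0.4]
width: 0.0595
grip_force: 0.0
```

Call:
move_arm --steps '[{"dx": 0,"dy": 0,"dz": 0,"spin": 0},{"dx": 0,"dy": 0,"dz": 0,"spin": 0},{"dx": 0,"dy": 0,"dz": 0,"spin": 0}]'

```text
time: 37.8
ee_pos: [0.6318, -0.1519, 0.4122]
eef_rot: [0.897, 0.441, -0.0, -0.001]
ft_force: [-0.0, -0.9, -0.0]
width: 0.0599
grip_force: 0.0
```

Run:
```python
from h import *
print(telemetry.read_state()["ee_pos"],telemetry.read_state()["time"])
S,D,W=[imaging.camera(n) for n in("scene","side","wrist")]
# pestle from the wrist: cap and mat
h=cv2.cvtColor(W["img"],cv2.COLOR_RGB2HSV).astype(int)
m=(h[...,0]>40)&(h[...,0]<100)&(h[...,1]<30)&(h[...,2]>95)
k=contour(blob(m,proj(W,[.632,-.152,.114])[0]));print("expect cap",proj(W,[.632,-.152,.114]),"base",proj(W,[.632,-.152,.004]),"blob",k.min(0),k.max(0))
k=contour(blob(cork(W),proj(W,[.632,-.17,.004])[0]));print("mat",k.min(0),k.max(0))
def lid(c,p,z,n):
    h=cv2.cvtColor(c["img"],cv2.COLOR_RGB2HSV).astype(int);k=contour(blob(cork(c)&(h[...,2]>150),proj(c,[*p,z])[0]))
    e=proj(c,[*p,z])[0];print(n,"expect",e,"blob",k.min(0),k.max(0),cv2.minAreaRect(plane(c,k,z).astype(np.float32)))
for c in(S,D):
    lid(c,(.512,.3906),.114,"L");lid(c,(.4435,-.102),.084,"S")
from rim import rim
for c in(S,D):
    h=cv2.cvtColor(c["img"],cv2.COLOR_RGB2HSV).astype(int);m=((h[...,0]<8)|(h[...,0]>172))&(h[...,1]>170)&(h[...,2]>40)
    k=contour(blob(m,proj(c,[.4695,.09,.035])[0]));s=proj(c,[[.4695,.09,.004],[.4695,.09,.066]]);print("mortar",k.min(0),k.max(0),s.round())
```

```text
[ 0.6318414  -0.15188959  0.41217485] 37.8
expect cap [[319.0900204  196.72319521]] base [[319.01659792 174.2965996 ]] blob [306 164] [330 205]
mat [301 156] [337 189]
L expect [467.07956041 232.11648891] blob [447 221] [486 247] ((0.5190091729164124, 0.3899284601211548), (0.07049486041069031, 0.07031785696744919), 59.983787536621094)
S expect [305.53848576 167.34838802] blob [296 163] [313 174] ((0.45034581422805786, -0.09826640039682388), (0.05510739982128143, 0.04716286063194275), 9.672348976135254)
L expect [230.3223016  112.17233995] blob [222 106] [240 117] ((0.515569269657135, 0.39217519760131836), (0.05393502116203308, 0.052208248525857925), 61.10708236694336)
S expect [314.10732719 234.15221733] blob [304 226] [326 243] ((0.4450678825378418, -0.10257580876350403), (0.03958375006914139, 0.03851311281323433), 11.339877128601074)
mortar [346 192] [366 216] [[356. 216.]
 [357. 197.]]Traceback (most recent call last):
  File "<stdin>", line 17, in <module>
  File "h.py", line 17, in blob
    ys,xs=np.nonzero(l); i=np.argmin((xs-seed[0])**2+(ys-seed[1])**2)
                           ~~~~~~~~~^^^^^^^^^^^^^^^^^^^^^^^^^^^^^^^^^
    return _wrapfunc(a, 'argmin', axis=axis, out=out, **kwds)
    return bound(*args, **kwds)
ValueError: attempt to get argmin of an empty sequence
```

```bash
python3 -c "
from bench import job
print(job.close_job())"
```

```text
the job is handed in; nothing more can be done
None
```

All four things were set on their mats and let go, with nothing seen knocked over, and the job was handed in at about 38 s of the 112 s. My last camera measurements agree to within about 2 mm for the small jar, the mortar (scene view only) and the pestle. The large jar was measured only roughly, because its lid and mat blurred together.

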